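Refill the filter cartridge rack beside the water purifier

ROBOT

A 7-joint arm with a two-finger parallel gripper is mounted at the origin on the work surface. World frame = base frame: x ahead of the robot, y to its left, z up, the work surface at z = 0. Lengths are in m, angles in rad, forces in N, time in s.
With the tool pointing down it reaches from about 0.425 to 0.875 m from the base axis. Payload 4.7 kg.
Tool frame: the origin (TCP) lies at the very end of the fingers, on their centre line; the grasp point (between the pads) lies 19 mm behind it (robot.grip_point_offset is the distance from the TCP to the grasp point, in m); y points along the fingers, x is the direction in which the jaws open and shut, and the axes are right-handed (so a half turn about y gives the same grasp; the last joint's range is limited). The gripper opens to 87 mm and grips with 3 to 60 N. Pads are 19 mm wide; open, the fingers measure 117 mm over their backs; the gripper's body (75 mm by 190 mm) begins 51 mm behind the grasp point.
Start: joints at [1.218, 0.321, -0.07, 1.45, 0.023, 1.371, -0.057], TCP at [0.233, -0.607, 0.201] pointing down, gripper open.
Joint ranges: [-2.86, 2.86], [-0.3, 2.09], [-1.38, 1.24], [0.06, 2.45], [-1.56, 4.7], [0.09, 2.05], [-2.69, 2.69]. Speed limits (rad/s): [2.57, 2.57, 3.14, 3.14, 3.14, 3.14, 3.14].

INTERFACE

Orientations are given as a unit quaternion [w, x, y, z].
In Python, from plant import robot gives the robot as it stands.
- The arm moves only by the tool carry_out, never from a script. Its argument "deltas" is a list of rows, each an object of numbers: "dx", "dy", "dz": the shift along the tool's x, y, z in mm; "ax", "ay", "az": the turn, a rotation vector about the tool's x, y, z in degrees; "hand": the finger opening in mm, from 0 to 87. A call has 1 to 8 rows; each row shifts and turns the commanded pose from where the row before left it, along the tool's axes as they then stand; what a row does not reach is not made up. A row lasts 1/12 s, in which the tool goes at most 41.7 mm and 7.16 degrees, less where a joint would pass 70% of its speed; a pose out of reach is approached as far as the arm can. A call is refused whole if a number of a shift passes 41.7 or a number of a turn 7.16, either way. A call with a gripper value outside its range is refused whole. The fingers move at their own pace and stop on an object; "force" is the grip in N (left out, the last holds). Time passes only in rows, so rows that do not move let the fingers close. It gives the time, the measured TCP pose, the force and the opening at its end, in the units of the state.
- robot.sense(): the state, without advancing time (a new reading comes with each control period).
- robot.capture(name): name is "scene" or "side" or "wrist"; returns the picture (400x640x3 uint8, red, green, blue); there is no depth.
- robot.calibration(name): a dict with "mtx" (3x3 intrinsics, pixels), "extrinsics" (4x4, takes a point from camera to world coordinates); the wrist camera has in their place "T_tool_cam" (4x4, takes a point from camera to tool coordinates, whose origin is the TCP and whose axes are the tool frame's). Camera axes: x right, y down, z forward; pixel columns grow to the right and rows downward; lengths in m; the calibration is good to about 2 mm. A picture is of the moment at which its call begins: read the wrist's pose just before it. calibration takes no time and is no camera call.
- robot.job_done(): hands the job in, once; it reports no verdict.
Trained networks look in the newest picture that a camera, given by its name, has taken for a name from the list of things; names that differ only in an ending like _2 or _b are one class to them, and where a whole thing is asked for, a point or a joint stands for the part that bears it (a point fixed in the world has none). Each returns a list of dicts, best first, with "score" (0 to 1); they miss things now and then, are a little off and sometimes report something else, mostly with a low value. They report only what shows in the picture. A call takes as long as a camera call. They do not tell look-alikes from the thing itself.
- robot.silhouettes(camera, target): "region" (400x640 bool, what is visible of it).
- robot.pinpoint(camera, target): "xyz" ([x, y, z] in m, in world coordinates, good to about 4 mm: a listed point, or the origin of a listed thing).
The state is a dict: "clock": time; "joints": joint angles; "joint_velocities": joint speeds; "joint_torque": joint torques, N m; "eef_pos": TCP position; "orientation": TCP orientation; "force": force on the tool from outside, world axes, zero at the start; "wrist_torque": the same for the moment, N m; "finger_gap": finger opening in m.
Only numpy, scipy, OpenCV 4.12 (cv2) and the standard library are available. Lean on these libraries where they do the work, as an engineer would, in place of code of your own. Each camera call takes 0.05 s, during which the arm holds its last target.

TASK

The grey rack on the lab bench should hold a filter cartridge in each of its four pockets, but two pockets are empty. Put the two spare cartridges that stand on the bench into the empty pockets, one in each, upright and right down on the pocket floor; lower them in, do not let go of them in the air. Leave the cartridges already in the rack, the squat wide cartridge and the jug where they are.

Things in the scene. Friction and masses are not known exactly. Their poses are not given: they have to be found in the camera images.
- rack: Fixed grey plastic rack on the bench, 80 (x) x 302 (y) x 55 mm (z), with four open-topped square pockets in a row along its y axis. Origin at the centre of its underside. Pocket centres at x = 0 and y = -111, -37, +37 and +111 mm in its frame; each pocket is 68 x 68 mm inside, its floor 8 mm and its rim 55 mm above the bench; walls 6 mm. Two of the pockets, different ones each time, already hold a cartridge (seated_a, seated_b); the other two are empty.
- spare_a: First spare, standing on the bench: white plastic filter cartridge, upright: round body 48 mm in diameter and 100 mm tall, and above it a round neck 30 mm in diameter up to 145 mm, the place to grip it. About 0.25 kg. Origin at the centre of its underside, z up along it; its yaw does not matter.
- spare_b: Second spare, standing on the bench, identical to the first: white plastic filter cartridge, upright: round body 48 mm in diameter and 100 mm tall, and above it a round neck 30 mm in diameter up to 145 mm, the place to grip it. About 0.25 kg. Origin at the centre of its underside, z up along it; its yaw does not matter.
- seated_a: Already in a pocket of the rack, to be left there; identical to the spares: white plastic filter cartridge, upright: round body 48 mm in diameter and 100 mm tall, and above it a round neck 30 mm in diameter up to 145 mm, the place to grip it. About 0.25 kg. Origin at the centre of its underside, z up along it; its yaw does not matter.
- seated_b: Already in another pocket of the rack, to be left there; identical to the spares: white plastic filter cartridge, upright: round body 48 mm in diameter and 100 mm tall, and above it a round neck 30 mm in diameter up to 145 mm, the place to grip it. About 0.25 kg. Origin at the centre of its underside, z up along it; its yaw does not matter.
- squat: Bystander on the bench, not to be disturbed: a squat cartridge of another type, body 74 mm in diameter (too wide for a pocket) and 60 mm tall, neck 30 mm in diameter up to 85 mm. Origin at the centre of its underside.
- jug: Bystander on the bench, not to be disturbed: an open clear plastic jug 80 mm in diameter and 95 mm tall with a handle at its +y side. Origin at the centre of its underside.
Not all that is in view belongs to the job. What is shaped like the spare_a but turquoise is not meant. What is shaped like the seated_a but blue is not meant.

How it is judged:
By the outcome, as a careful person would: the job done as asked, in the order asked, and still so for the second after the job is handed in, with the robot touching nothing.
It also fails if it takes over 59 s, if anything falls off the work surface, if the arm or the gripper's body presses on something with over 40 N, if the wrist force passes 120 N, or if a joint passes its speed limit or range.

## Working session

There is one attempt and no reset: what is moved stays moved. The work goes in short steps, Python scripts to look and compute and a tool call to move; the robot and the scene stay as the last step left them, time stands still between calls to the robot, and variables do not carry over. Pictures are saved under pics/ and viewed, and the job is handed in when it is done.

Besides the shell and the picture viewer there is one more tool, called after ">>>" as a command line: name --argument value ..., lists and objects as JSON in quotes. carry_out: Moves the arm, as the interface text tells. Its arguments: {"type":"object","properties":{"deltas":{"type":"array"},"force":{"type":"number"}},"required":["deltas"]}

```bash
mkdir -p pics; ls; cat > h.py <<'E'
import numpy as np, cv2
from plant import robot
def save(cam,n):
    im=robot.capture(cam); cv2.imwrite(f'pics/{n}.png',im[:,:,::-1]); return im
E
python3 - <<'E'
from h import *
s=robot.sense()
for k in s: print(k,np.round(s[k],4))
for c in ['scene','side']:
    save(c,c+'0')
    print(c,np.round(robot.calibration(c)['mtx'],1).tolist(),np.round(robot.calibration(c)['extrinsics'],3).tolist())
    for t in ['rack','spare_a','squat','jug']:
        for d in robot.pinpoint(c,t): print(c,t,round(d['score'],2),np.round(d['xyz'],3))
print(np.round(robot.calibration('wrist')['T_tool_cam'],3).tolist())
print(robot.sense()['clock'])
E
```

```text
pics
clock 0.0
joints [ 1.2181  0.3218 -0.0701  1.4517  0.0226  1.3708 -0.0569]
joint_velocities [ 0.0016 -0.0004 -0.0005  0.001  -0.0001  0.001   0.0013]
joint_torque [ 1.00000e-04 -4.91280e+01 -4.03900e-01 -3.12524e+01 -6.40000e-02
  4.37000e-02  2.00000e-04]
eef_pos [ 0.2328 -0.6062  0.1995]
orientation [ 0.5832 -0.5825  0.401  -0.3998]
force [ 0.3322 -0.1339 -0.1091]
wrist_torque [-0.0443 -0.0109  0.0103]
finger_gap 0.0868
scene [[432.0, 0.0, 317.2], [0.0, 432.0, 197.7], [0.0, 0.0, 1.0]] [[-0.249, 0.824, -0.509, 1.18], [0.968, 0.216, -0.125, 0.126], [0.007, -0.524, -0.852, 1.089], [0.0, 0.0, 0.0, 1.0]]
scene rack 0.87 [0.566 0.225 0.001]
scene spare_a 0.71 [ 0.642 -0.423 -0.004]
scene spare_a 0.59 [ 0.602 -0.326  0.   ]
scene spare_a 0.59 [ 0.59  -0.177  0.002]
scene squat 0.81 [ 0.471 -0.261  0.002]
scene jug 0.84 [ 0.443 -0.136 -0.005]
side [[394.2, 0.0, 316.4], [0.0, 394.2, 202.1], [0.0, 0.0, 1.0]] [[-0.979, -0.118, 0.168, 0.391], [-0.204, 0.475, -0.856, 0.744], [0.021, -0.872, -0.489, 0.492], [0.0, 0.0, 0.0, 1.0]]
side rack 0.57 [ 0.572  0.225 -0.   ]
side rack 0.19 [ 0.606 -0.327  0.002]
side spare_a 0.96 [ 0.591 -0.176  0.002]
side spare_a 0.88 [ 0.605 -0.326  0.002]
side spare_a 0.64 [ 0.643 -0.418  0.002]
side squat 0.51 [ 0.474 -0.264 -0.004]
[[1.0, 0.0, 0.0, -0.0], [-0.0, -0.244, 0.97, -0.185], [0.0, -0.97, -0.244, 0.066], [0.0, 0.0, 0.0, 1.0]]
0.5
```

View pics/scene0.png

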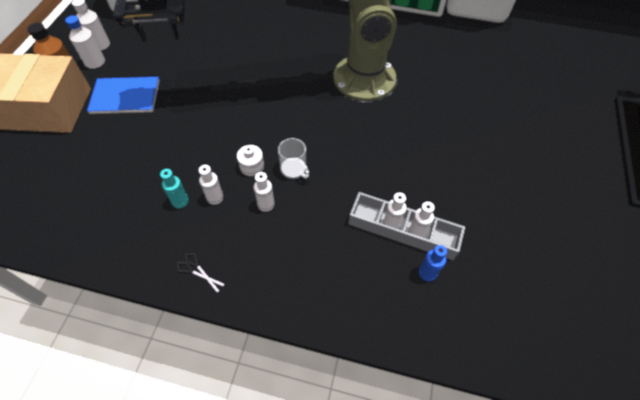

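View pics/side0.png

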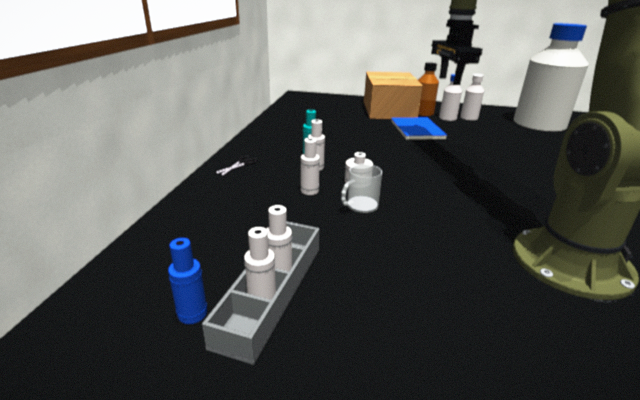

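The scene picture shows the rack with its two middle pockets filled (about (397,210) and (423,220)) and the end pockets at (368,208) and (446,233) empty. The white spares stand at (264,195) and (210,187). The turquoise one at (175,190) and the blue one at (432,265) are decoys. Next I measure from both views.

```bash
python3 - <<'E'
from h import *
a=cv2.imread('pics/scene0.png')[180:280,330:490]; b=cv2.imread('pics/scene0.png')[140:220,150:310]
cv2.imwrite('pics/sc_rack.png',cv2.resize(a,None,fx=5,fy=5,interpolation=2))
cv2.imwrite('pics/sc_sp.png',cv2.resize(b,None,fx=5,fy=5,interpolation=2))
c=cv2.imread('pics/side0.png')[200:360,160:340]
cv2.imwrite('pics/si_rack.png',cv2.resize(c,None,fx=3.6,fy=3.6,interpolation=2))
c=cv2.imread('pics/side0.png')[100:220,280:400]
cv2.imwrite('pics/si_sp.png',cv2.resize(c,None,fx=5,fy=5,interpolation=2))
from scipy.spatial.transform import Rotation as R
q=robot.sense()['orientation']; print(np.round(R.from_quat(np.r_[q[1:],q[0]]).as_matrix(),3))
for c in ['scene','side']:
    for d in robot.pinpoint(c,'seated_a'): print(c,round(d['score'],2),np.round(d['xyz'],3))
E
```

```text
[[ 0.359  0.     0.933]
 [-0.933 -0.     0.359]
 [ 0.    -1.    -0.   ]]
scene 0.9 [ 0.688  0.31  -0.001]
scene 0.78 [0.575 0.262 0.01 ]
side 0.96 [0.573 0.266 0.012]
side 0.87 [0.565 0.186 0.01 ]
side 0.66 [ 0.684  0.308 -0.   ]
```

View pics/sc_rack.png

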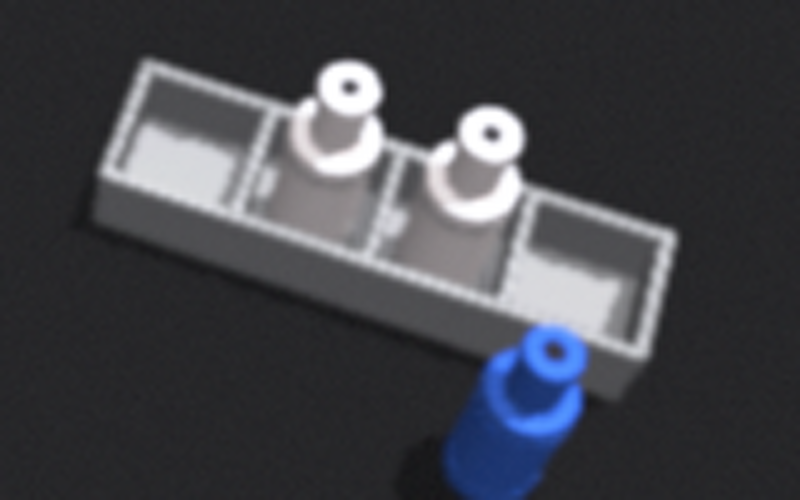

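View pics/si_rack.png

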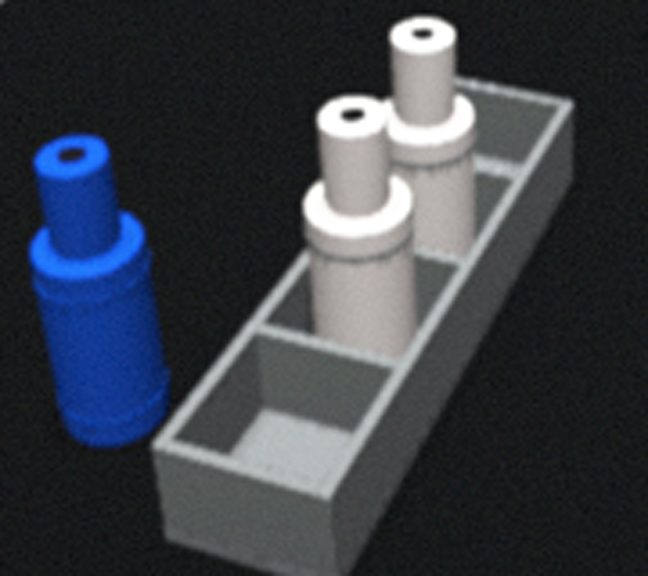

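View pics/sc_sp.png

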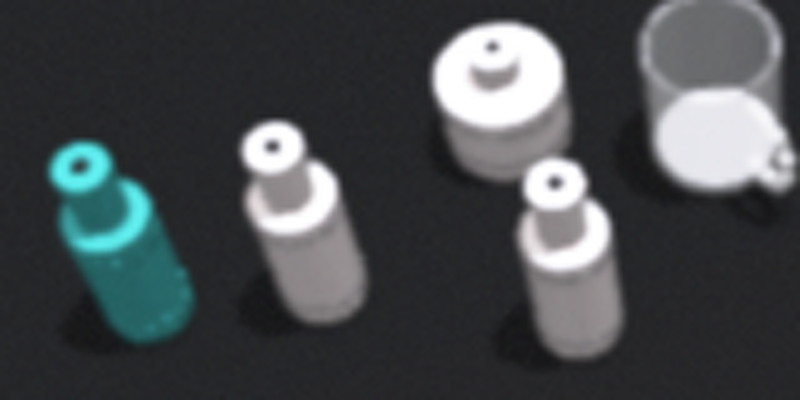

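View pics/si_sp.png

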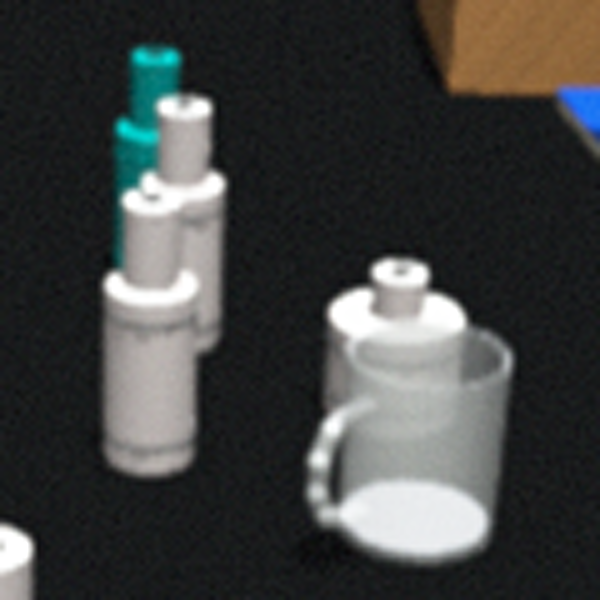

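```bash
cat >> h.py <<'E'
def P(c):
    k=robot.calibration(c); return k['mtx']@np.linalg.inv(k['extrinsics'])[:3]
def tri(Ps,ps):
    A=[]
    for M,p in zip(Ps,ps): A+=[p[0]*M[2]-M[0],p[1]*M[2]-M[1]]
    X=np.linalg.svd(np.array(A))[2][-1]; return X[:3]/X[3]
def plane(c,p,z):
    k=robot.calibration(c);E=np.array(k['extrinsics']);d=E[:3,:3]@np.linalg.inv(k['mtx'])@[p[0],p[1],1];o=E[:3,3]
    return o+d*(z-o[2])/d[2]
E
python3 - <<'E'
from h import *
def cv(p,f,o): return (np.array(p)+.5)/f-.5+o
S={'seatL':(350,87),'seatR':(491,134),'c+y+x':(643,357),'c+y-x':(677,235),'c-y-x':(147,60),'c-y+x':(103,172),'blue':(553,350)}
D={'seatR':(352,115),'seatL':(423,34),'c+y+x':(157,445),'c+y-x':(332,495),'c-y-x':(573,102),'blue':(71,155)}
S={k:cv(v,5,(330,180)) for k,v in S.items()}; D={k:cv(v,3.6,(160,200)) for k,v in D.items()}
for k,v in {'far':(272,147),'near':(554,183),'turq':(81,167),'squat':(492,46)}.items(): S[k]=cv(v,5,(150,140))
for k,v in {'far':(183,103),'near':(152,196),'squat':(401,270)}.items(): D[k]=cv(v,5,(280,100))
Z={'s':.153,'c':.055,'f':.145,'n':.145,'b':.145,'t':.145}
for k in S:
    z=.085 if k=='squat' else .153 if k.startswith('seat') else Z[k[0]]
    print(k,'tri',np.round(tri([P('scene'),P('side')],[S[k],D[k]]),4) if k in D else '', 'scene',np.round(plane('scene',S[k],z)[:2],4),'side',np.round(plane('side',D[k],z)[:2],4) if k in D else '')
E
```

```text
seatL tri [0.5661 0.1916 0.154 ] scene [0.565  0.1915] side [0.5668 0.1905]
seatR tri [0.5756 0.2646 0.154 ] scene [0.5746 0.2645] side [0.5765 0.2636]
c+y+x tri [0.6268 0.372  0.0557] scene [0.6268 0.3723] side [0.6269 0.371 ]
c+y-x tri [0.5496 0.3829 0.0575] scene [0.5492 0.3842] side [0.5495 0.3796]
c-y-x tri [0.5133 0.0843 0.0563] scene [0.5119 0.084 ] side [0.514  0.0831]
c-y+x tri  scene [0.5896 0.0752] side 
blue tri [0.6831 0.3089 0.146 ] scene [0.6821 0.3088] side [0.6843 0.3083]
far tri [ 0.6066 -0.3261  0.1471] scene [ 0.605  -0.3272] side [ 0.6081 -0.3316]
near tri [ 0.5906 -0.1736  0.1471] scene [ 0.589  -0.1744] side [ 0.592  -0.1785]
turq tri  scene [ 0.6428 -0.42  ] side 
squat tri [ 0.47   -0.2584  0.0865] scene [ 0.4681 -0.2594] side [ 0.4708 -0.2608]
```

The two views agree to within about 3 mm:

| Item | Position (m) | Height of its top (m) |
|---|---|---|
| Near spare | (0.5905, -0.174) | 0.147 |
| Far spare | (0.6066, -0.327) | 0.147 |
| Rack centre | (0.570, 0.2285), yaw about -6.9° | rim about 0.056 |
| Empty pocket, +y end | (0.583, 0.339) | – |
| Empty pocket, -y end | (0.557, 0.118) | – |

I'll turn the jaws along the rack's x axis (azimuth -7°) and rise.

>>> carry_out --deltas '[{"dy":-10,"ay":-7,"hand":60},{"dy":-10,"ay":-7},{"dy":-10,"ay":-7},{"dy":-10,"ay":-7},{"dy":-10,"ay":-7},{"dy":-10,"ay":-7},{"dy":-10,"ay":-7},{"dy":-10,"ay":-7}]'

```text
validation failed for argument at $.de...
```

>>> carry_out --deltas '[{"ay":-6},{"hand":60}]'

```text
validation failed for argument at $.de...
```

```bash
cat >> h.py <<'E'
from scipy.spatial.transform import Rotation as R
def pose():
    s=robot.sense();q=s['orientation'];return np.array(s['eef_pos']),R.from_quat(np.r_[q[1:],q[0]]).as_matrix(),s
def to(t):
    p,M,s=pose(); print('t',round(s['clock'],2),'p',np.round(p,4),'az',np.degrees(np.arctan2(M[1,0],M[0,0])).round(2),'down',np.round(M[:,1],3),'gap',round(s['finger_gap'],4),'F',np.round(s['force'],1))
    print('tool mm',np.round(M.T@(np.array(t)-p)*1000,1))
E
python3 -c "
from h import *
to([.5905,-.174,.28])"
```

```text
t 0.6 p [ 0.2331 -0.6068  0.2006] az -68.98 down [ 0. -0. -1.] gap 0.0868 F [-0.   1.2  0.1]
tool mm [-275.8  -79.4  488.8]
```

The call was rejected by validation, so I'll try one row with every key filled in.

>>> carry_out --deltas '[{"dx":0,"dy":-10,"dz":0,"ax":0,"ay":-7,"az":0,"hand":60}]'

```text
clock: 0.68
eef_pos: [0.2326, -0.6057, 0.2086]
orientation: [0.607, -0.606, 0.365, -0.363]
force: [-1.0, -0.3, -0.8]
finger_gap: 0.085
```

>>> carry_out --deltas '[{"dx":0,"dy":-10,"dz":0,"ax":0,"ay":-7,"az":0,"hand":60},{"dx":0,"dy":-10,"dz":0,"ax":0,"ay":-7,"az":0,"hand":60},{"dx":0,"dy":-10,"dz":0,"ax":0,"ay":-7,"az":0,"hand":60},{"dx":0,"dy":-10,"dz":0,"ax":0,"ay":-7,"az":0,"hand":60},{"dx":0,"dy":-10,"dz":0,"ax":0,"ay":-7,"az":0,"hand":60},{"dx":0,"dy":-10,"dz":0,"ax":0,"ay":-7,"az":0,"hand":60},{"dx":0,"dy":-10,"dz":0,"ax":0,"ay":-7,"az":0,"hand":60},{"dx":0,"dy":0,"dz":0,"ax":0,"ay":-6,"az":0,"hand":60}]'

```text
clock: 1.35
eef_pos: [0.2335, -0.6077, 0.2832]
orientation: [-0.705, 0.707, -0.04, 0.042]
force: [0.5, -0.2, -0.1]
finger_gap: 0.0603
```

```bash
python3 -c "
from h import *
to([.5905,-.174,.28])"
```

```text
t 1.35 p [ 0.2335 -0.6077  0.2832] az -6.65 down [ 0.001 -0.004 -1.   ] gap 0.0603 F [ 0.5 -0.2 -0.1]
tool mm [304.4   2.1 472.1]
```

>>> carry_out --deltas '[{"dx":21,"dy":0,"dz":33,"ax":0,"ay":0,"az":0,"hand":60},{"dx":21,"dy":0,"dz":33,"ax":0,"ay":0,"az":0,"hand":60},{"dx":21,"dy":0,"dz":33,"ax":0,"ay":0,"az":0,"hand":60},{"dx":21,"dy":0,"dz":33,"ax":0,"ay":0,"az":0,"hand":60},{"dx":21,"dy":0,"dz":33,"ax":0,"ay":0,"az":0,"hand":60},{"dx":21,"dy":0,"dz":33,"ax":0,"ay":0,"az":0,"hand":60},{"dx":21,"dy":0,"dz":33,"ax":0,"ay":0,"az":0,"hand":60},{"dx":21,"dy":0,"dz":33,"ax":0,"ay":0,"az":0,"hand":60}]'

```text
clock: 2.02
eef_pos: [0.4328, -0.3636, 0.2809]
orientation: [-0.705, 0.706, -0.043, 0.043]
force: [0.4, -0.9, -0.2]
finger_gap: 0.0604
```

>>> carry_out --deltas '[{"dx":21,"dy":0,"dz":33,"ax":0,"ay":0,"az":0,"hand":60},{"dx":21,"dy":0,"dz":33,"ax":0,"ay":0,"az":0,"hand":60},{"dx":21,"dy":0,"dz":33,"ax":0,"ay":0,"az":0,"hand":60},{"dx":21,"dy":0,"dz":33,"ax":0,"ay":0,"az":0,"hand":60},{"dx":21,"dy":0,"dz":33,"ax":0,"ay":0,"az":0,"hand":60},{"dx":15,"dy":0,"dz":20,"ax":0,"ay":0,"az":0,"hand":60},{"dx":0,"dy":0,"dz":0,"ax":0,"ay":0,"az":0,"hand":60},{"dx":0,"dy":0,"dz":0,"ax":0,"ay":0,"az":0,"hand":60}]'

```text
clock: 2.68
eef_pos: [0.5744, -0.1941, 0.2804]
orientation: [0.706, -0.706, 0.042, -0.042]
force: [0.2, -0.6, 0.2]
finger_gap: 0.0601
```

```bash
python3 - <<'E'
from h import *
to([.5905,-.174,.28])
p,M,s=pose();np.savez('w1.npz',p=p,M=M)
save('wrist','w1')
for d in robot.pinpoint('wrist','spare_a'): print(round(d['score'],2),np.round(d['xyz'],4))
E
```

```text
t 2.68 p [ 0.5744 -0.1941  0.2804] az -6.75 down [-0.     0.001 -1.   ] gap 0.0601 F [ 0.2 -0.6  0.2]
tool mm [13.7  0.4 21.9]
0.74 [ 6.425e-01 -4.262e-01  1.000e-04]
0.7 [ 0.6058 -0.3271 -0.0018]
0.7 [ 0.5922 -0.1719  0.0016]
```

View pics/w1.png

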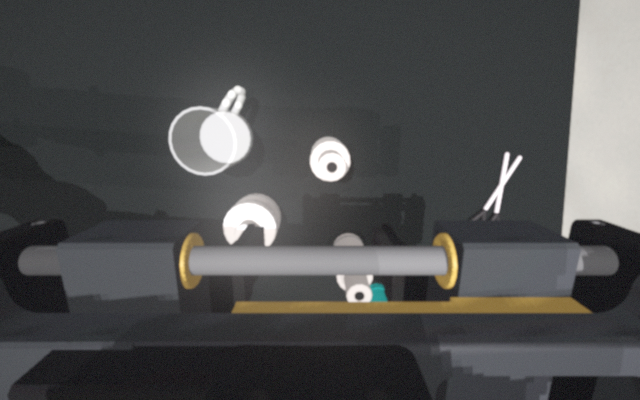

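The wrist picture shows the near spare from above, with its neck top at about (332,166). The far spare is at (358,295) with the turquoise decoy behind it, and the jug is on the left. I'll check the neck ray at z = 0.147.

```bash
cat >> h.py <<'E'
def wplane(p,M,px,z):
    k=robot.calibration('wrist');T=np.array(k['T_tool_cam'])
    o=p+M@T[:3,3]; d=M@T[:3,:3]@np.linalg.inv(k['mtx'])@[px[0],px[1],1]
    return o+d*(z-o[2])/d[2]
E
python3 - <<'E'
from h import *
w=np.load('w1.npz')
for px in [(332,166),(358,295)]: print(np.round(wplane(w['p'],w['M'],px,.146),4))
to([.591,-.1735,.2])
E
```

```text
[ 0.5909 -0.1758  0.146 ]
[ 0.6049 -0.3284  0.146 ]
t 2.78 p [ 0.573  -0.1975  0.2804] az -7.07 down [-0.001 -0.001 -1.   ] gap 0.0599 F [-0.3  0.4 -0. ]
tool mm [15.  80.4 26.1]
```

>>> carry_out --deltas '[{"dx":14,"dy":15,"dz":23,"ax":0,"ay":0,"az":0,"hand":60},{"dx":0,"dy":35,"dz":0,"ax":0,"ay":0,"az":0,"hand":60},{"dx":0,"dy":30,"dz":0,"ax":0,"ay":0,"az":0,"hand":60},{"dx":0,"dy":0,"dz":0,"ax":0,"ay":0,"az":0,"hand":60},{"dx":0,"dy":0,"dz":0,"ax":0,"ay":0,"az":0,"hand":60},{"dx":0,"dy":0,"dz":0,"ax":0,"ay":0,"az":0,"hand":60}]'

```text
clock: 3.28
eef_pos: [0.5906, -0.1768, 0.2025]
orientation: [-0.705, 0.706, -0.043, 0.045]
force: [-0.8, -1.0, -1.0]
finger_gap: 0.0601
```

```bash
python3 - <<'E'
from h import *
for i in range(3):
    to([.5908,-.1745,.106]); p,M,s=pose(); save('wrist','w2')
print(np.round(M,4))
k=robot.calibration('wrist'); T=np.linalg.inv(k['T_tool_cam'])
for y in (0,-.019):
  q=k['mtx']@(T@[0,y,0,1])[:3]; print(q[:2]/q[2])
E
```

```text
t 3.28 p [ 0.5906 -0.1768  0.2025] az -7.13 down [ 0.002 -0.001 -1.   ] gap 0.0601 F [-0.8 -1.  -1. ]
tool mm [-0.3 96.4  2.4]
t 3.33 p [ 0.5912 -0.1764  0.2032] az -7.09 down [ 0.003 -0.002 -1.   ] gap 0.0598 F [0.8 1.5 1.5]
tool mm [-0.9 97.1  2. ]
t 3.38 p [ 0.5914 -0.1762  0.2033] az -7.07 down [ 0.004 -0.002 -1.   ] gap 0.0599 F [-0.5  0.4  0.1]
tool mm [-1.2 97.3  1.7]
[[ 0.9924  0.0039  0.1231]
 [-0.1231 -0.0016  0.9924]
 [ 0.004  -1.     -0.0011]]
[318.47456952 228.1121467 ]
[318.53970854 239.33495829]
```

View pics/w2.png

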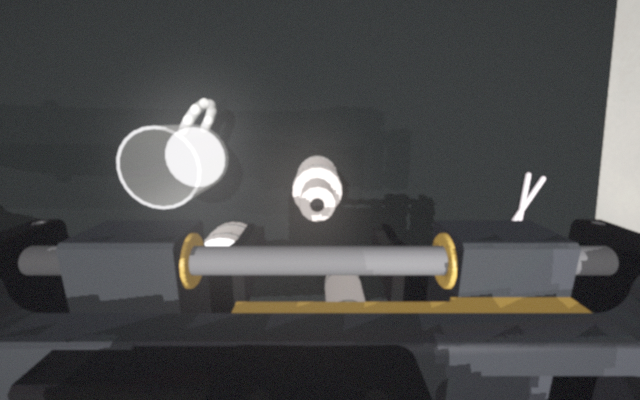

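The wrist picture shows the neck hole at (317,206), near the tool's centre column of 318.

```bash
python3 - <<'E'
from h import *
p,M,s=pose(); x=wplane(p,M,(317,206),.146); print(x, M.T@(x-p))
E
```

```text
[ 0.59030835 -0.17725326  0.146     ] [-0.00108545  0.05710408 -0.00143379]
```

>>> carry_out --deltas '[{"dx":-1,"dy":25,"dz":0,"ax":0,"ay":0,"az":0,"hand":60},{"dx":0,"dy":25,"dz":0,"ax":0,"ay":0,"az":0,"hand":60},{"dx":0,"dy":20,"dz":0,"ax":0,"ay":0,"az":0,"hand":60},{"dx":0,"dy":15,"dz":0,"ax":0,"ay":0,"az":0,"hand":60},{"dx":0,"dy":8,"dz":0,"ax":0,"ay":0,"az":0,"hand":60},{"dx":0,"dy":0,"dz":0,"ax":0,"ay":0,"az":0,"hand":60},{"dx":0,"dy":0,"dz":0,"ax":0,"ay":0,"az":0,"hand":60}]'

```text
clock: 4.02
eef_pos: [0.5899, -0.1751, 0.1087]
orientation: [-0.706, 0.706, -0.043, 0.044]
force: [0.6, -0.4, 0.9]
finger_gap: 0.06
```

```bash
python3 - <<'E'
from h import *
save('scene','s2');save('side','d2')
to([.5904,-.1755,.108])
a=cv2.imread('pics/scene0.png')
a=cv2.resize(cv2.imread('pics/scene0.png'),None,fx=1,fy=1)
b=cv2.resize(cv2.imread('pics/d2.png')[80:230,250:410],None,fx=3.5,fy=3.5,interpolation=2)
cv2.imwrite('pics/d2c.png',b)
E
```

```text
t 4.12 p [ 0.5905 -0.1752  0.1094] az -6.99 down [ 0.003 -0.001 -1.   ] gap 0.0599 F [ 0.2 -0.5  0.5]
tool mm [-0.   1.4 -0.3]
```

View pics/d2c.png

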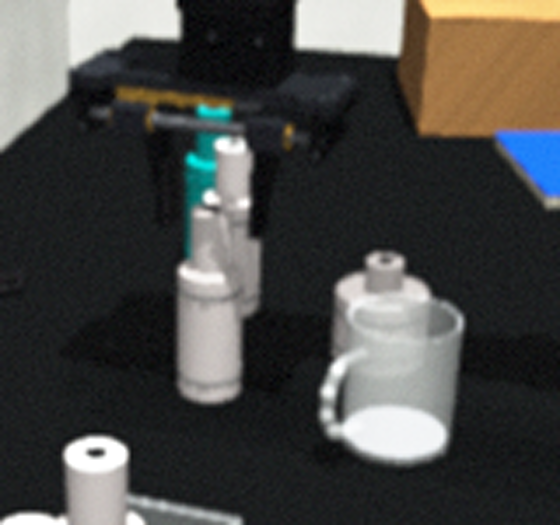

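The fingers at (165,190) and (258,190) in the crop straddle the neck, so I close.

>>> carry_out --deltas '[{"dx":0,"dy":0,"dz":0,"ax":0,"ay":0,"az":0,"hand":25},{"dx":0,"dy":0,"dz":0,"ax":0,"ay":0,"az":0,"hand":20},{"dx":0,"dy":0,"dz":0,"ax":0,"ay":0,"az":0,"hand":20},{"dx":0,"dy":0,"dz":0,"ax":0,"ay":0,"az":0,"hand":20},{"dx":0,"dy":0,"dz":0,"ax":0,"ay":0,"az":0,"hand":20},{"dx":0,"dy":0,"dz":0,"ax":0,"ay":0,"az":0,"hand":20}]' --force 25

```text
clock: 4.62
eef_pos: [0.5895, -0.1749, 0.1077]
orientation: [-0.706, 0.706, -0.043, 0.043]
force: [0.9, -0.1, -0.5]
finger_gap: 0.0291
```

```bash
python3 - <<'E'
from h import *
to([.5904,-.1755,.29])
E
```

```text
t 4.62 p [ 0.5895 -0.1749  0.1077] az -6.98 down [ 0.001 -0.    -1.   ] gap 0.0291 F [ 0.9 -0.1 -0.5]
tool mm [   1.1 -182.3   -0.5]
```

>>> carry_out --deltas '[{"dx":0,"dy":-10,"dz":0,"ax":0,"ay":0,"az":0,"hand":20},{"dx":0,"dy":-20,"dz":0,"ax":0,"ay":0,"az":0,"hand":20},{"dx":0,"dy":-25,"dz":0,"ax":0,"ay":0,"az":0,"hand":20},{"dx":0,"dy":-30,"dz":0,"ax":0,"ay":0,"az":0,"hand":20},{"dx":0,"dy":-30,"dz":0,"ax":0,"ay":0,"az":0,"hand":20},{"dx":0,"dy":-30,"dz":0,"ax":0,"ay":0,"az":0,"hand":20},{"dx":0,"dy":-25,"dz":0,"ax":0,"ay":0,"az":0,"hand":20},{"dx":0,"dy":-15,"dz":0,"ax":0,"ay":0,"az":0,"hand":20}]'

```text
clock: 5.28
eef_pos: [0.5898, -0.1748, 0.2962]
orientation: [-0.705, 0.706, -0.042, 0.044]
force: [0.9, 0.1, -3.4]
finger_gap: 0.0293
```

```bash
python3 - <<'E'
from h import *
to([.5566,.1183,.29])
save('scene','s3'); save('side','d3')
E
```

```text
t 5.28 p [ 0.5898 -0.1748  0.2962] az -6.97 down [ 0.003 -0.001 -1.   ] gap 0.0293 F [ 0.9  0.1 -3.4]
tool mm [-68.6   5.8 286.9]
```

View pics/d3.png

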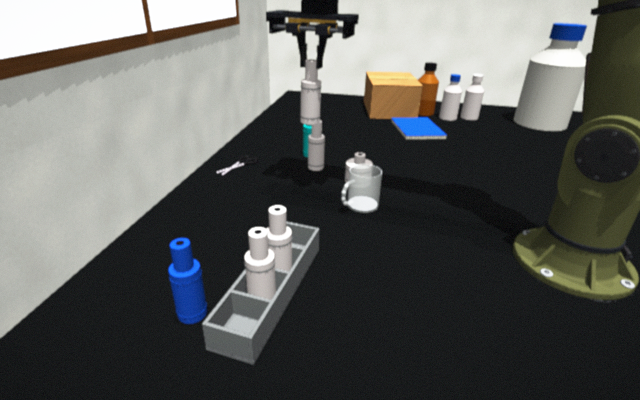

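The spare hangs upright from the gripper at (311,95), and the other things are unmoved. Next, over the -y pocket.

>>> carry_out --deltas '[{"dx":-4,"dy":0,"dz":16,"ax":0,"ay":0,"az":0,"hand":20},{"dx":-8,"dy":0,"dz":34,"ax":0,"ay":0,"az":0,"hand":20},{"dx":-9,"dy":0,"dz":38,"ax":0,"ay":0,"az":0,"hand":20},{"dx":-9,"dy":0,"dz":38,"ax":0,"ay":0,"az":0,"hand":20},{"dx":-9,"dy":0,"dz":38,"ax":0,"ay":0,"az":0,"hand":20},{"dx":-9,"dy":0,"dz":38,"ax":0,"ay":0,"az":0,"hand":20},{"dx":-9,"dy":0,"dz":38,"ax":0,"ay":0,"az":0,"hand":20},{"dx":-8,"dy":0,"dz":30,"ax":0,"ay":0,"az":0,"hand":20}]'

```text
clock: 6.05
eef_pos: [0.5549, 0.1055, 0.2905]
orientation: [0.706, -0.706, 0.043, -0.04]
force: [-0.3, 0.9, -2.9]
finger_gap: 0.0294
```

>>> carry_out --deltas '[{"dx":-4,"dy":0,"dz":16,"ax":0,"ay":0,"az":0,"hand":20},{"dx":0,"dy":0,"dz":0,"ax":0,"ay":0,"az":0,"hand":20},{"dx":0,"dy":0,"dz":0,"ax":0,"ay":0,"az":0,"hand":20},{"dx":0,"dy":0,"dz":0,"ax":0,"ay":0,"az":0,"hand":20}]'

```text
clock: 6.38
eef_pos: [0.5548, 0.1164, 0.2909]
orientation: [-0.705, 0.706, -0.044, 0.042]
force: [0.3, -0.6, -3.7]
finger_gap: 0.0294
```

```bash
python3 - <<'E'
from h import *
to([.5566,.1183,.29])
p,M,s=pose();np.savez('w3.npz',p=p,M=M)
save('wrist','w3')
to([.5566,.1183,.29])
E
```

```text
t 6.38 p [0.5548 0.1164 0.2909] az -7.02 down [-0.003 -0.001 -1.   ] gap 0.0294 F [ 0.3 -0.6 -3.7]
tool mm [1.6 0.9 2.2]
t 6.43 p [0.5551 0.1157 0.2912] az -7.1 down [-0.002 -0.001 -1.   ] gap 0.0299 F [ 0.5  0.3 -3.2]
tool mm [1.1 1.2 2.7]
```

View pics/w3.png

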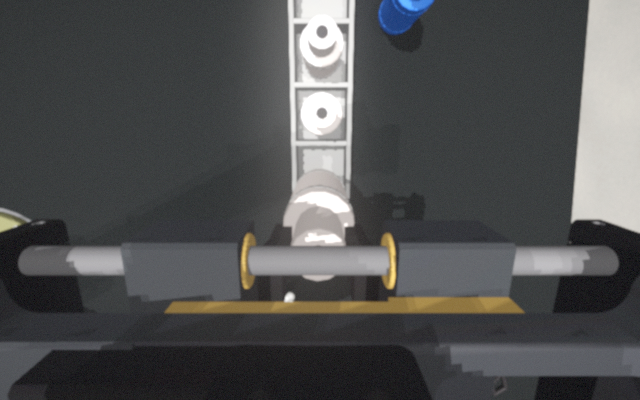

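The wrist picture shows the rack running vertically, with rim edges at columns of about 291 and 352 and dividers at rows of about 21, 85 and 143. The held cartridge is at (320,225). I'll check the rack's pose against it.

```bash
python3 - <<'E'
from h import *
w=np.load('w3.npz');p,M=w['p'],w['M']
cv2.imwrite('pics/w3c.png',cv2.resize(cv2.imread('pics/w3.png')[0:200,270:370],None,fx=3,fy=3,interpolation=2))
c=np.array([.570,.2285]);y=np.array([.1207,.9927]);x=np.array([.9927,-.1207])
for px in [(322,143),(322,85),(322,20),(291,100),(352.5,100),(292,180),(350,180),(322,113,.153),(321.5,32,.153)]:
    q=wplane(p,M,px,px[2] if len(px)>2 else .0555)[:2]; print(px,np.round([(q-c)@x,(q-c)@y],4))
E
```

```text
(322, 143) [ 0.0031 -0.0771]
(322, 85) [ 0.003  -0.0036]
(322, 20) [0.0028 0.0715]
(291, 100) [-0.0373 -0.0219]
(352.5, 100) [ 0.0426 -0.022 ]
(292, 180) [-0.0383 -0.1275]
(350, 180) [ 0.0419 -0.1276]
(322, 113, 0.153) [ 0.002  -0.0402]
(321.5, 32, 0.153) [0.0014 0.0339]
```

View pics/w3c.png

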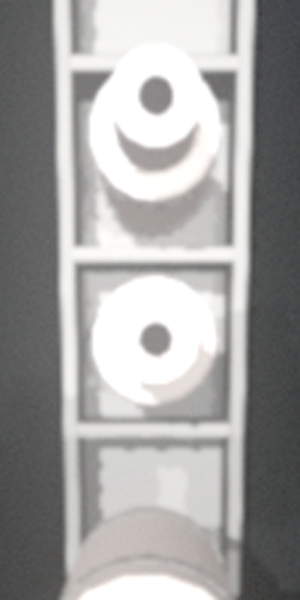

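>>> carry_out --deltas '[{"dx":2,"dy":15,"dz":1,"ax":0,"ay":0,"az":0,"hand":20},{"dx":0,"dy":30,"dz":0,"ax":0,"ay":0,"az":0,"hand":20},{"dx":0,"dy":30,"dz":0,"ax":0,"ay":0,"az":0,"hand":20},{"dx":0,"dy":25,"dz":0,"ax":0,"ay":0,"az":0,"hand":20},{"dx":0,"dy":15,"dz":0,"ax":0,"ay":0,"az":0,"hand":20},{"dx":0,"dy":0,"dz":0,"ax":0,"ay":0,"az":0,"hand":20},{"dx":0,"dy":0,"dz":0,"ax":0,"ay":0,"az":0,"hand":20},{"dx":0,"dy":0,"dz":0,"ax":0,"ay":0,"az":0,"hand":20}]'

```text
clock: 7.1
eef_pos: [0.5586, 0.1176, 0.1787]
orientation: [0.706, -0.706, 0.043, -0.044]
force: [0.2, 0.7, -2.1]
finger_gap: 0.0293
```

```bash
python3 - <<'E'
from h import *
to([.5576,.1167,.1165])
save('scene','s4'); save('side','d4')
a=cv2.resize(cv2.imread('pics/s4.png')[150:270,330:490],None,fx=3.5,fy=3.5,interpolation=2)
cv2.imwrite('pics/s4c.png',a)
a=cv2.resize(cv2.imread('pics/d4.png')[130:330,200:380],None,fx=2.8,fy=2.8,interpolation=2)
cv2.imwrite('pics/d4c.png',a)
E
```

```text
t 7.1 p [0.5586 0.1176 0.1787] az -7.07 down [ 0.002  0.    -1.   ] gap 0.0293 F [ 0.2  0.7 -2.1]
tool mm [-1.  62.2 -1. ]
```

View pics/s4c.png

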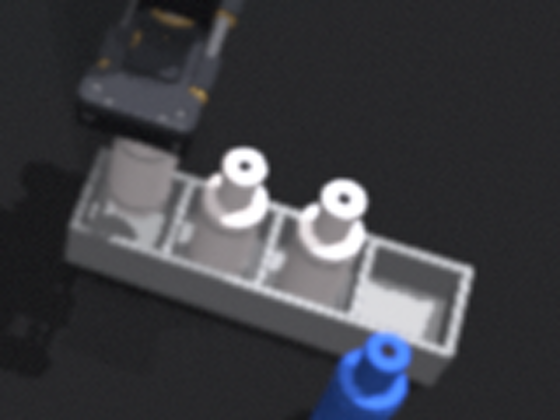

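View pics/d4c.png

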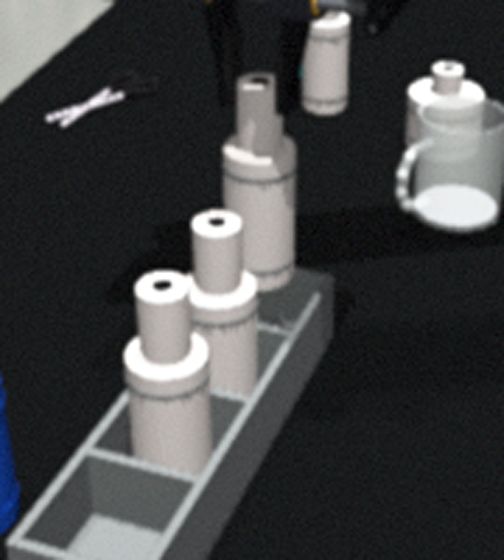

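Both views show the cartridge upright, just above the end pocket and inside its rim lines (centre about (143,180) in the scene crop). Lowering.

>>> carry_out --deltas '[{"dx":-0.5,"dy":15,"dz":-0.5,"ax":0,"ay":0,"az":0,"hand":20},{"dx":0,"dy":20,"dz":0,"ax":0,"ay":0,"az":0,"hand":20},{"dx":0,"dy":15,"dz":0,"ax":0,"ay":0,"az":0,"hand":20},{"dx":0,"dy":6,"dz":0,"ax":0,"ay":0,"az":0,"hand":20},{"dx":0,"dy":2,"dz":0,"ax":0,"ay":0,"az":0,"hand":20},{"dx":0,"dy":0,"dz":0,"ax":0,"ay":0,"az":0,"hand":20},{"dx":0,"dy":0,"dz":0,"ax":0,"ay":0,"az":0,"hand":20}]'

```text
clock: 7.78
eef_pos: [0.558, 0.118, 0.1209]
orientation: [0.706, -0.706, 0.042, -0.044]
force: [-0.4, 0.4, -2.6]
finger_gap: 0.029
```

>>> carry_out --deltas '[{"dx":0,"dy":1,"dz":0,"ax":0,"ay":0,"az":0,"hand":20},{"dx":0,"dy":1,"dz":0,"ax":0,"ay":0,"az":0,"hand":20},{"dx":0,"dy":0,"dz":0,"ax":0,"ay":0,"az":0,"hand":20}]'

```text
clock: 8.03
eef_pos: [0.5574, 0.1177, 0.1179]
orientation: [-0.706, 0.706, -0.043, 0.043]
force: [-0.3, -0.3, -3.1]
finger_gap: 0.0287
```

>>> carry_out --deltas '[{"dx":0,"dy":1,"dz":0,"ax":0,"ay":0,"az":0,"hand":20},{"dx":0,"dy":0,"dz":0,"ax":0,"ay":0,"az":0,"hand":20},{"dx":0,"dy":0,"dz":0,"ax":0,"ay":0,"az":0,"hand":20}]'

```text
clock: 8.28
eef_pos: [0.557, 0.1176, 0.1165]
orientation: [-0.706, 0.706, -0.043, 0.043]
force: [-0.4, -0.1, -2.0]
finger_gap: 0.0295
```

>>> carry_out --deltas '[{"dx":0,"dy":1,"dz":0,"ax":0,"ay":0,"az":0,"hand":20},{"dx":0,"dy":0,"dz":0,"ax":0,"ay":0,"az":0,"hand":20},{"dx":0,"dy":0,"dz":0,"ax":0,"ay":0,"az":0,"hand":20}]'

```text
clock: 8.53
eef_pos: [0.5573, 0.1177, 0.1157]
orientation: [0.706, -0.706, 0.043, -0.043]
force: [0.2, 0.3, -1.5]
finger_gap: 0.0289
```

>>> carry_out --deltas '[{"dx":0,"dy":1,"dz":0,"ax":0,"ay":0,"az":0,"hand":20},{"dx":0,"dy":0,"dz":0,"ax":0,"ay":0,"az":0,"hand":20},{"dx":0,"dy":0,"dz":0,"ax":0,"ay":0,"az":0,"hand":20}]'

```text
clock: 8.78
eef_pos: [0.5578, 0.1179, 0.1155]
orientation: [0.706, -0.706, 0.043, -0.044]
force: [-1.4, 0.2, 5.6]
finger_gap: 0.0291
```

>>> carry_out --deltas '[{"dx":0,"dy":0.5,"dz":0,"ax":0,"ay":0,"az":0,"hand":20},{"dx":0,"dy":0,"dz":0,"ax":0,"ay":0,"az":0,"hand":20},{"dx":0,"dy":0,"dz":0,"ax":0,"ay":0,"az":0,"hand":20}]'

```text
clock: 9.03
eef_pos: [0.558, 0.1179, 0.1155]
orientation: [0.706, -0.706, 0.042, -0.044]
force: [-1.0, -0.1, 7.6]
finger_gap: 0.029
```

Contact shows in the force, which went from -2.5 to +7.6 N at TCP z = 0.1155 m. That matches the grasp height of 0.1077 plus the 8 mm floor. Release and rise.

>>> carry_out --deltas '[{"dx":0,"dy":0,"dz":0,"ax":0,"ay":0,"az":0,"hand":35},{"dx":0,"dy":0,"dz":0,"ax":0,"ay":0,"az":0,"hand":50},{"dx":0,"dy":0,"dz":0,"ax":0,"ay":0,"az":0,"hand":55},{"dx":0,"dy":0,"dz":0,"ax":0,"ay":0,"az":0,"hand":55},{"dx":0,"dy":-10,"dz":0,"ax":0,"ay":0,"az":0,"hand":55},{"dx":0,"dy":-25,"dz":0,"ax":0,"ay":0,"az":0,"hand":55},{"dx":0,"dy":-30,"dz":0,"ax":0,"ay":0,"az":0,"hand":55},{"dx":0,"dy":-30,"dz":0,"ax":0,"ay":0,"az":0,"hand":55}]'

```text
clock: 9.7
eef_pos: [0.5565, 0.1177, 0.2102]
orientation: [-0.706, 0.706, -0.043, 0.043]
force: [0.2, -0.7, 0.7]
finger_gap: 0.0546
```

```bash
python3 - <<'E'
from h import *
to([.606,-.328,.22])
save('side','d5')
cv2.imwrite('pics/d5c.png',cv2.resize(cv2.imread('pics/d5.png')[100:330,180:400],None,fx=2.5,fy=2.5,interpolation=2))
E
```

```text
t 9.7 p [0.5565 0.1177 0.2102] az -6.96 down [-0.001  0.    -1.   ] gap 0.0546 F [ 0.2 -0.7  0.7]
tool mm [ 103.2   -9.9 -436.4]
```

View pics/d5c.png

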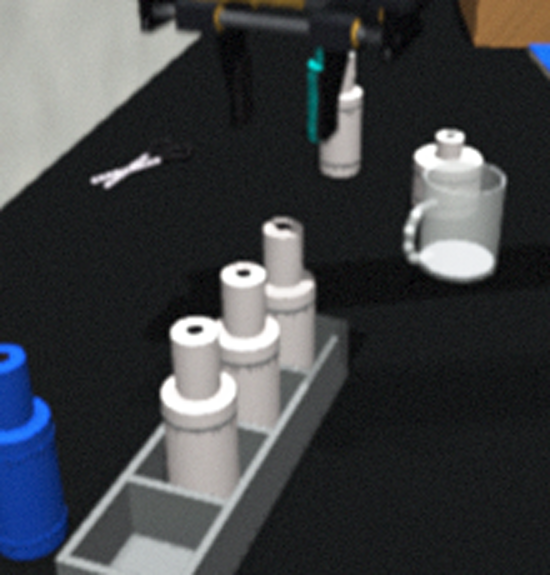

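The first spare stands upright in the -y end pocket, level with its neighbours. Now the far spare.

>>> carry_out --deltas '[{"dx":5,"dy":-10,"dz":-20,"ax":0,"ay":0,"az":0,"hand":60},{"dx":9,"dy":0,"dz":-38,"ax":0,"ay":0,"az":0,"hand":60},{"dx":9,"dy":0,"dz":-38,"ax":0,"ay":0,"az":0,"hand":60},{"dx":9,"dy":0,"dz":-38,"ax":0,"ay":0,"az":0,"hand":60},{"dx":9,"dy":0,"dz":-38,"ax":0,"ay":0,"az":0,"hand":60},{"dx":9,"dy":0,"dz":-38,"ax":0,"ay":0,"az":0,"hand":60},{"dx":9,"dy":0,"dz":-38,"ax":0,"ay":0,"az":0,"hand":60},{"dx":9,"dy":0,"dz":-38,"ax":0,"ay":0,"az":0,"hand":60}]'

```text
clock: 10.42
eef_pos: [0.5898, -0.1764, 0.2197]
orientation: [-0.706, 0.706, -0.043, 0.043]
force: [1.0, -0.3, 1.3]
finger_gap: 0.0602
```

>>> carry_out --deltas '[{"dx":9,"dy":0,"dz":-38,"ax":0,"ay":0,"az":0,"hand":60},{"dx":9,"dy":0,"dz":-38,"ax":0,"ay":0,"az":0,"hand":60},{"dx":9,"dy":0,"dz":-38,"ax":0,"ay":0,"az":0,"hand":60},{"dx":8,"dy":0,"dz":-35,"ax":0,"ay":0,"az":0,"hand":60},{"dx":0,"dy":0,"dz":0,"ax":0,"ay":0,"az":0,"hand":60},{"dx":0,"dy":0,"dz":0,"ax":0,"ay":0,"az":0,"hand":60},{"dx":0,"dy":0,"dz":0,"ax":0,"ay":0,"az":0,"hand":60},{"dx":0,"dy":0,"dz":0,"ax":0,"ay":0,"az":0,"hand":60}]'

```text
clock: 11.08
eef_pos: [0.6071, -0.3243, 0.2195]
orientation: [0.706, -0.706, 0.042, -0.042]
force: [-0.0, -0.3, -0.3]
finger_gap: 0.0604
```

```bash
python3 - <<'E'
from h import *
to([.606,-.328,.108])
p,M,s=pose();np.savez('w6.npz',p=p,M=M)
save('wrist','w6');
to([.606,-.328,.108])
E
```

```text
t 11.08 p [ 0.6071 -0.3243  0.2195] az -6.82 down [ 0.001  0.001 -1.   ] gap 0.0604 F [-0.  -0.3 -0.3]
tool mm [ -0.7 111.5  -3.9]
t 11.13 p [ 0.6071 -0.3243  0.2197] az -6.81 down [ 0.001  0.    -1.   ] gap 0.0599 F [-0.   0.9  0.8]
tool mm [ -0.7 111.6  -3.9]
```

View pics/w6.png

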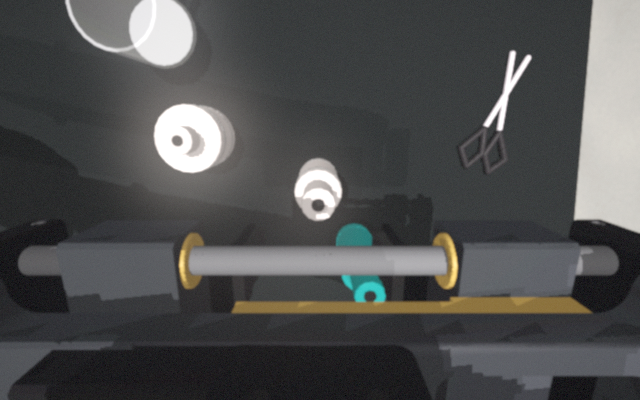

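```bash
python3 - <<'E'
from h import *
w=np.load('w6.npz');p,M=w['p'],w['M']; x=wplane(p,M,(318,206),.146); print(x, M.T@(x-p))
E
```

```text
[ 0.60615791 -0.33018364  0.146     ] [-0.00026626  0.07348862 -0.00600874]
```

The wrist picture has the white spare's neck at (318,206), with the turquoise one behind at (368,292). I correct by dz -4 mm and descend.

>>> carry_out --deltas '[{"dx":-0.5,"dy":25,"dz":-4,"ax":0,"ay":0,"az":0,"hand":60},{"dx":0,"dy":25,"dz":0,"ax":0,"ay":0,"az":0,"hand":60},{"dx":0,"dy":25,"dz":0,"ax":0,"ay":0,"az":0,"hand":60},{"dx":0,"dy":20,"dz":0,"ax":0,"ay":0,"az":0,"hand":60},{"dx":0,"dy":12,"dz":0,"ax":0,"ay":0,"az":0,"hand":60},{"dx":0,"dy":4,"dz":0,"ax":0,"ay":0,"az":0,"hand":60},{"dx":0,"dy":0,"dz":0,"ax":0,"ay":0,"az":0,"hand":60},{"dx":0,"dy":0,"dz":0,"ax":0,"ay":0,"az":0,"hand":60}]'

```text
clock: 11.8
eef_pos: [0.6064, -0.3303, 0.1095]
orientation: [-0.706, 0.706, -0.042, 0.043]
force: [0.1, -0.1, 0.1]
finger_gap: 0.06
```

>>> carry_out --deltas '[{"dx":0,"dy":0,"dz":0,"ax":0,"ay":0,"az":0,"hand":25},{"dx":0,"dy":0,"dz":0,"ax":0,"ay":0,"az":0,"hand":20},{"dx":0,"dy":0,"dz":0,"ax":0,"ay":0,"az":0,"hand":20},{"dx":0,"dy":0,"dz":0,"ax":0,"ay":0,"az":0,"hand":20},{"dx":0,"dy":0,"dz":0,"ax":0,"ay":0,"az":0,"hand":20},{"dx":0,"dy":0,"dz":0,"ax":0,"ay":0,"az":0,"hand":20}]' --force 25

```text
clock: 12.3
eef_pos: [0.6056, -0.3306, 0.1083]
orientation: [-0.706, 0.706, -0.043, 0.043]
force: [0.4, 0.9, 0.9]
finger_gap: 0.0289
```

>>> carry_out --deltas '[{"dx":0,"dy":-10,"dz":0,"ax":0,"ay":0,"az":0,"hand":20},{"dx":0,"dy":-20,"dz":0,"ax":0,"ay":0,"az":0,"hand":20},{"dx":0,"dy":-25,"dz":0,"ax":0,"ay":0,"az":0,"hand":20},{"dx":0,"dy":-30,"dz":0,"ax":0,"ay":0,"az":0,"hand":20},{"dx":0,"dy":-35,"dz":0,"ax":0,"ay":0,"az":0,"hand":20},{"dx":0,"dy":-35,"dz":0,"ax":0,"ay":0,"az":0,"hand":20},{"dx":0,"dy":-30,"dz":0,"ax":0,"ay":0,"az":0,"hand":20},{"dx":0,"dy":-15,"dz":0,"ax":0,"ay":0,"az":0,"hand":20}]'

```text
clock: 12.97
eef_pos: [0.6064, -0.3306, 0.3134]
orientation: [-0.705, 0.707, -0.041, 0.045]
force: [-0.5, -0.6, -1.8]
finger_gap: 0.0292
```

```bash
python3 - <<'E'
from h import *
to([.5844,.3365,.305])
save('side','d7')
cv2.imwrite('pics/d7c.png',cv2.resize(cv2.imread('pics/d7.png')[0:230,250:400],None,fx=2.5,fy=2.5,interpolation=2))
E
```

```text
t 12.97 p [ 0.6064 -0.3306  0.3134] az -6.98 down [ 0.005 -0.003 -1.   ] gap 0.0292 F [-0.5 -0.6 -1.8]
tool mm [-103.     6.6  659.5]
```

View pics/d7c.png

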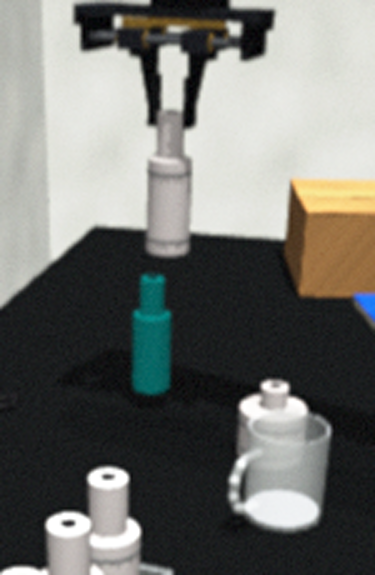

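The second spare is held upright and the turquoise one is unmoved. Carry it to the +y pocket.

>>> carry_out --deltas '[{"dx":-3,"dy":0,"dz":20,"ax":0,"ay":0,"az":0,"hand":20},{"dx":-5.6,"dy":0,"dz":36,"ax":0,"ay":0,"az":0,"hand":20},{"dx":-5.6,"dy":0,"dz":36,"ax":0,"ay":0,"az":0,"hand":20},{"dx":-5.6,"dy":0,"dz":36,"ax":0,"ay":0,"az":0,"hand":20},{"dx":-5.6,"dy":0,"dz":36,"ax":0,"ay":0,"az":0,"hand":20},{"dx":-5.6,"dy":0,"dz":36,"ax":0,"ay":0,"az":0,"hand":20},{"dx":-5.6,"dy":0,"dz":36,"ax":0,"ay":0,"az":0,"hand":20},{"dx":-5.6,"dy":0,"dz":36,"ax":0,"ay":0,"az":0,"hand":20}]'

```text
clock: 13.68
eef_pos: [0.5955, -0.0537, 0.307]
orientation: [-0.706, 0.706, -0.044, 0.042]
force: [0.4, 0.4, -2.1]
finger_gap: 0.0292
```

>>> carry_out --deltas '[{"dx":-5.6,"dy":0,"dz":36,"ax":0,"ay":0,"az":0,"hand":20},{"dx":-5.6,"dy":0,"dz":36,"ax":0,"ay":0,"az":0,"hand":20},{"dx":-5.6,"dy":0,"dz":36,"ax":0,"ay":0,"az":0,"hand":20},{"dx":-5.6,"dy":0,"dz":36,"ax":0,"ay":0,"az":0,"hand":20},{"dx":-5.6,"dy":0,"dz":36,"ax":0,"ay":0,"az":0,"hand":20},{"dx":-5.6,"dy":0,"dz":36,"ax":0,"ay":0,"az":0,"hand":20},{"dx":-5.6,"dy":0,"dz":36,"ax":0,"ay":0,"az":0,"hand":20},{"dx":-5.6,"dy":0,"dz":36,"ax":0,"ay":0,"az":0,"hand":20}]'

```text
clock: 14.35
eef_pos: [0.5863, 0.2371, 0.307]
orientation: [-0.705, 0.706, -0.044, 0.043]
force: [0.0, -0.3, -3.0]
finger_gap: 0.0295
```

>>> carry_out --deltas '[{"dx":-5.6,"dy":0,"dz":36,"ax":0,"ay":0,"az":0,"hand":20},{"dx":-5.6,"dy":0,"dz":36,"ax":0,"ay":0,"az":0,"hand":20},{"dx":-4,"dy":0,"dz":25,"ax":0,"ay":0,"az":0,"hand":20},{"dx":0,"dy":0,"dz":0,"ax":0,"ay":0,"az":0,"hand":20},{"dx":0,"dy":0,"dz":0,"ax":0,"ay":0,"az":0,"hand":20},{"dx":0,"dy":0,"dz":0,"ax":0,"ay":0,"az":0,"hand":20}]'

```text
clock: 14.85
eef_pos: [0.5839, 0.3331, 0.3069]
orientation: [-0.705, 0.706, -0.044, 0.043]
force: [0.4, -1.0, -2.1]
finger_gap: 0.029
```

```bash
python3 - <<'E'
from h import *
to([.5844,.336,.1165])
save('scene','s8');save('side','d8'); 
a=cv2.resize(cv2.imread('pics/s8.png')[120:280,330:500],None,fx=3.5,fy=3.5,interpolation=2)
cv2.imwrite('pics/s8c.png',a)
to([.5844,.336,.1165])
E
```

```text
t 14.85 p [0.5839 0.3331 0.3069] az -7.0 down [-0.001 -0.002 -1.   ] gap 0.029 F [ 0.4 -1.  -2.1]
tool mm [  0.3 190.4   3.3]
t 14.95 p [0.5847 0.332  0.3075] az -7.13 down [-0.    -0.002 -1.   ] gap 0.0294 F [ 1.2 -0.4 -2.4]
tool mm [ -0.8 191.    4.3]
```

View pics/s8c.png

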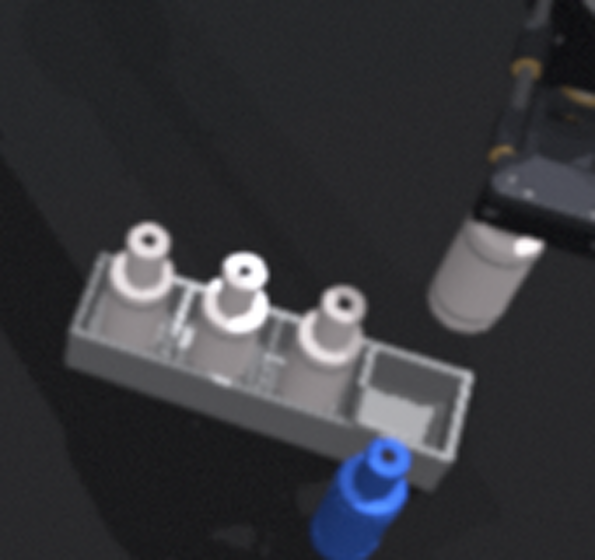

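View pics/d8.png

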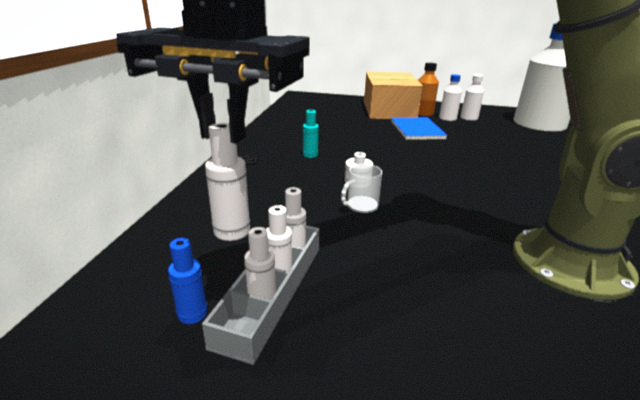

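>>> carry_out --deltas '[{"dx":0,"dy":15,"dz":3,"ax":0,"ay":0,"az":0,"hand":20},{"dx":0,"dy":30,"dz":0,"ax":0,"ay":0,"az":0,"hand":20},{"dx":0,"dy":30,"dz":0,"ax":0,"ay":0,"az":0,"hand":20},{"dx":0,"dy":30,"dz":0,"ax":0,"ay":0,"az":0,"hand":20},{"dx":0,"dy":18,"dz":0,"ax":0,"ay":0,"az":0,"hand":20},{"dx":0,"dy":0,"dz":0,"ax":0,"ay":0,"az":0,"hand":20},{"dx":0,"dy":0,"dz":0,"ax":0,"ay":0,"az":0,"hand":20},{"dx":0,"dy":0,"dz":0,"ax":0,"ay":0,"az":0,"hand":20}]'

```text
clock: 15.62
eef_pos: [0.5854, 0.3367, 0.1869]
orientation: [0.706, -0.705, 0.043, -0.044]
force: [0.1, -0.3, -2.0]
finger_gap: 0.0292
```

```bash
python3 - <<'E'
from h import *
to([.5844,.335,.1165])
save('scene','s9');save('side','d9'); 
a=cv2.resize(cv2.imread('pics/s9.png')[160:280,330:500],None,fx=3.5,fy=3.5,interpolation=2)
cv2.imwrite('pics/s9c.png',a)
a=cv2.resize(cv2.imread('pics/d9.png')[170:370,150:330],None,fx=2.8,fy=2.8,interpolation=2)
cv2.imwrite('pics/d9c.png',a)
E
```

```text
t 15.62 p [0.5854 0.3367 0.1869] az -7.08 down [ 0.002  0.001 -1.   ] gap 0.0292 F [ 0.1 -0.3 -2. ]
tool mm [-1.  70.4 -1.9]
```

View pics/s9c.png

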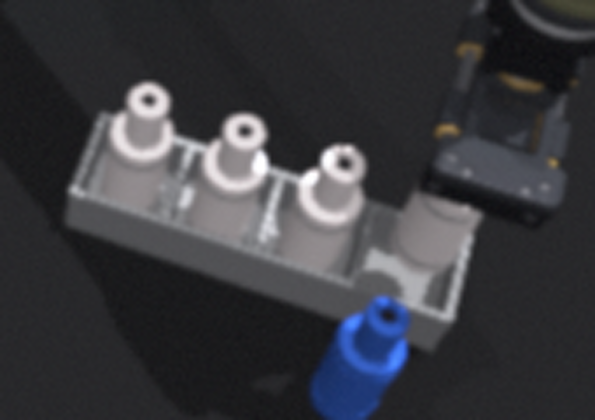

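View pics/d9c.png

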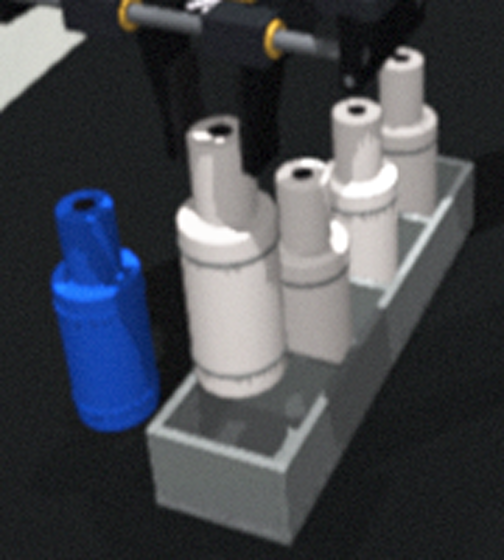

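```bash
python3 - <<'E'
from h import *
z=.1869-.1083
print(plane('side',(240/2.8+150,377/2.8+170),z),plane('scene',(429/3.5+330,245/3.5+160),z))
E
```

```text
[0.58439056 0.34762512 0.0786    ] [0.5821148  0.34732163 0.0786    ]
```

```bash
python3 - <<'E'
from h import *
z=.0786
out=[]
for cam,n,(r0,r1,c0,c1),f in [('scene','s9',(195,250,420,490),8),('side','d9',(215,345,190,280),4.3)]:
    im=cv2.resize(cv2.imread(f'pics/{n}.png')[r0:r1,c0:c1],None,fx=f,fy=f,interpolation=2)
    M=P(cam);t=np.linspace(0,2*np.pi,80)
    for yc,col in [(.3367,(0,0,255)),(.347,(0,255,0))]:
      for zz in (z,z+.1):
        X=np.c_[.5852+.024*np.cos(t),yc+.024*np.sin(t),zz+0*t,1+0*t]@M.T
        uv=((X[:,:2]/X[:,2:]-[c0,r0]+.5)*f).astype(int)
        cv2.polylines(im,[uv.reshape(-1,1,2)],True,col,1)
    cv2.imwrite(f'pics/ov_{cam}.png',im)
E
```

```text
(no output)
```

View pics/ov_scene.png

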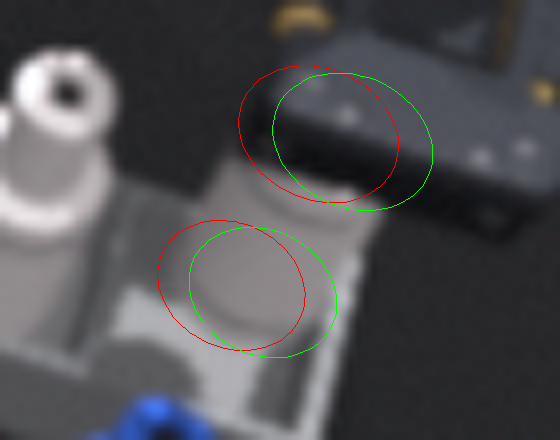

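View pics/ov_side.png

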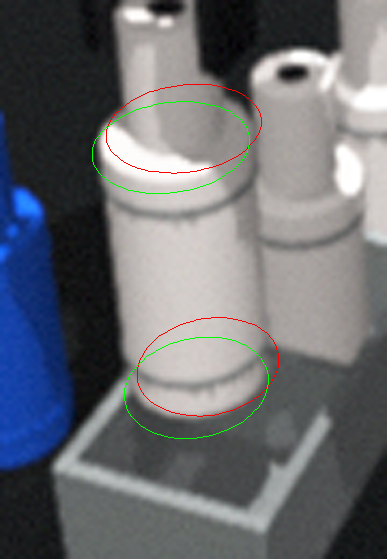

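The overlays suggest the cartridge bottom lies a few mm further toward +y than the gripper, so it may have tilted. I'll compare the neck top with the bottom before inserting.

```bash
python3 - <<'E'
from h import *
to([.5844,.335,.1165])
print('necktop side',plane('side',(218.5/2.8+150-.3,130.5/2.8+170-.3),.2236))
p,M,s=pose();np.savez('w10.npz',p=p,M=M); im=save('wrist','w10')
k=robot.calibration('wrist');T=np.linalg.inv(k['T_tool_cam'])
im=cv2.imread('pics/w10.png');f=1.25
im=cv2.resize(im,None,fx=f,fy=f)
t=np.linspace(0,2*np.pi,80)
for y,r in [(-.0367,.015),(.0083,.024),(.1083,.024)]:
    X=(np.c_[r*np.cos(t),y+0*t,r*np.sin(t),1+0*t]@T.T)[:,:3]@np.array(k['mtx']).T
    uv=(X[:,:2]/X[:,2:]*f).astype(int); cv2.polylines(im,[uv.reshape(-1,1,2)],True,(0,0,255),1)
cv2.imwrite('pics/w10o.png',im)
E
```

```text
t 15.72 p [0.5854 0.3375 0.1875] az -7.03 down [ 0.003  0.002 -1.   ] gap 0.0289 F [ 0.7 -1.  -3. ]
tool mm [-0.9 71.  -2.8]
necktop side [0.58678578 0.33876995 0.2236    ]
```

View pics/w10o.png

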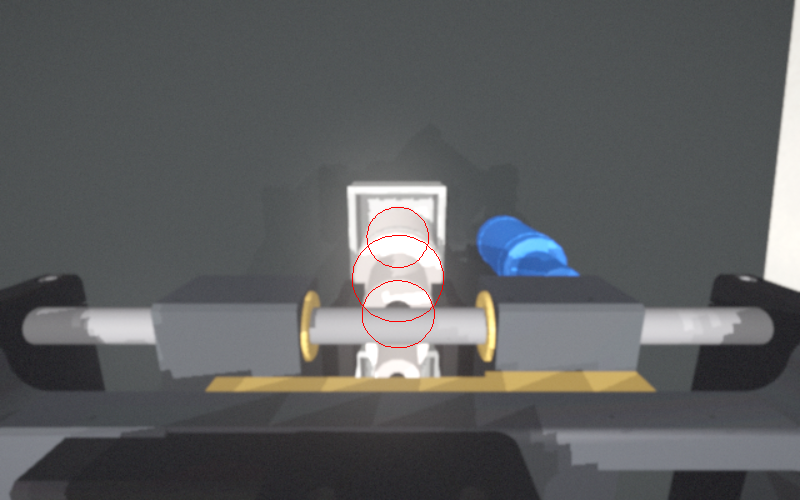

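```bash
python3 - <<'E'
from h import *
k=robot.calibration('wrist');T=np.linalg.inv(k['T_tool_cam'])
def draw(n,o,zoff):
    f=6;c0,r0=260,130
    im=cv2.imread(f'pics/{n}.png')[130:260,260:380]
    im=cv2.resize(im,None,fx=4.5,fy=4.5,interpolation=2);f=4.5
    t=np.linspace(0,2*np.pi,80)
    for y,r in [(-.0367,.015),(.0083,.024),(.1083,.024)]:
        X=(np.c_[r*np.cos(t),y+0*t,r*np.sin(t)+zoff,1+0*t]@T.T)[:,:3]@np.array(k['mtx']).T
        uv=((X[:,:2]/X[:,2:]-[c0,r0]+.5)*f).astype(int); cv2.polylines(im,[uv.reshape(-1,1,2)],True,(0,0,255),1)
    return im
cv2.imwrite('pics/w10z.png',draw('w10','',0)); cv2.imwrite('pics/w3z.png',draw('w3','',0))
E
```

```text
(no output)
```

View pics/w10z.png

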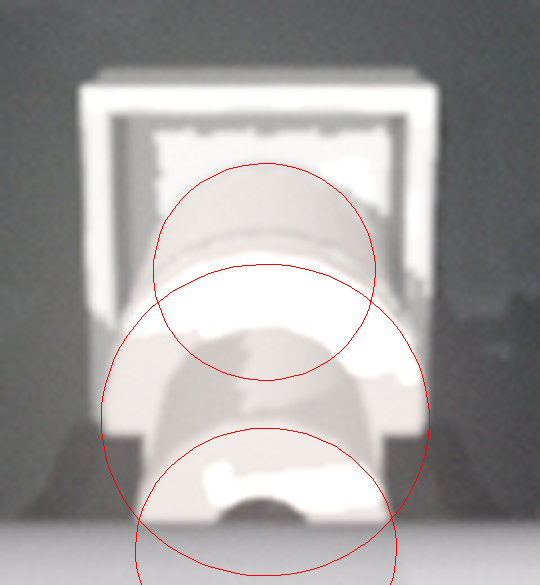

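View pics/w3z.png

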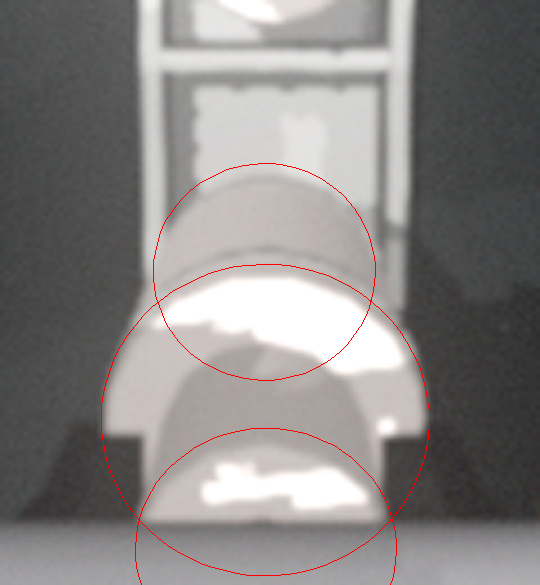

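The wrist overlay has the same neck, shoulder and bottom offsets as the first cartridge had, so there is no tilt. Its position relative to the pocket (inner walls at columns of about 112 and 405 in the crop, body centre about 265) is centred within about 2 mm. The fixed cameras' larger y offset came from my eyeballed ellipse. I lower it while watching the force.

>>> carry_out --deltas '[{"dx":-1,"dy":10,"dz":0,"ax":0,"ay":0,"az":0,"hand":20},{"dx":0,"dy":10,"dz":0,"ax":0,"ay":0,"az":0,"hand":20},{"dx":0,"dy":10,"dz":0,"ax":0,"ay":0,"az":0,"hand":20},{"dx":0,"dy":5,"dz":0,"ax":0,"ay":0,"az":0,"hand":20},{"dx":0,"dy":0,"dz":0,"ax":0,"ay":0,"az":0,"hand":20}]'

```text
clock: 16.18
eef_pos: [0.5821, 0.3362, 0.1473]
orientation: [-0.705, 0.707, -0.044, 0.042]
force: [-0.0, -0.0, -2.1]
finger_gap: 0.0295
```

```bash
python3 - <<'E'
from h import *
to([.5844,.336,.1165])
save('scene','s11'); 
a=cv2.resize(cv2.imread('pics/s11.png')[190:270,400:490],None,fx=6,fy=6,interpolation=2)
cv2.imwrite('pics/s11c.png',a)
E
```

```text
t 16.18 p [0.5821 0.3362 0.1473] az -6.98 down [-0.003 -0.002 -1.   ] gap 0.0295 F [-0.  -0.  -2.1]
tool mm [ 2.4 30.8  0.2]
```

View pics/s11c.png

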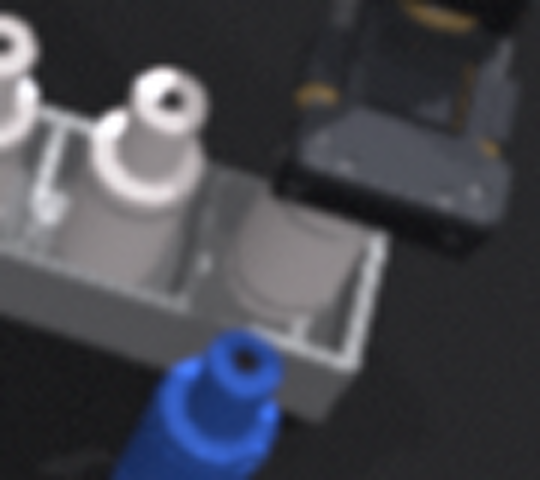

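The cartridge is inside the pocket and free of all walls, a little toward the outer one. Continue down.

>>> carry_out --deltas '[{"dx":0.5,"dy":10,"dz":-1,"ax":0,"ay":0,"az":0,"hand":20},{"dx":0,"dy":10,"dz":0,"ax":0,"ay":0,"az":0,"hand":20},{"dx":0,"dy":5,"dz":0,"ax":0,"ay":0,"az":0,"hand":20},{"dx":0,"dy":2,"dz":0,"ax":0,"ay":0,"az":0,"hand":20},{"dx":0,"dy":0,"dz":0,"ax":0,"ay":0,"az":0,"hand":20},{"dx":0,"dy":0,"dz":0,"ax":0,"ay":0,"az":0,"hand":20}]'

```text
clock: 16.73
eef_pos: [0.5836, 0.3362, 0.123]
orientation: [0.706, -0.706, 0.043, -0.043]
force: [0.7, 0.2, -2.1]
finger_gap: 0.029
```

>>> carry_out --deltas '[{"dx":0,"dy":1,"dz":0,"ax":0,"ay":0,"az":0,"hand":20},{"dx":0,"dy":0,"dz":0,"ax":0,"ay":0,"az":0,"hand":20},{"dx":0,"dy":0,"dz":0,"ax":0,"ay":0,"az":0,"hand":20}]'

```text
clock: 16.98
eef_pos: [0.5838, 0.3362, 0.1224]
orientation: [0.706, -0.706, 0.043, -0.043]
force: [-0.9, 0.8, -2.2]
finger_gap: 0.029
```

>>> carry_out --deltas '[{"dx":0,"dy":1,"dz":0,"ax":0,"ay":0,"az":0,"hand":20},{"dx":0,"dy":0,"dz":0,"ax":0,"ay":0,"az":0,"hand":20},{"dx":0,"dy":0,"dz":0,"ax":0,"ay":0,"az":0,"hand":20}]'

```text
clock: 17.23
eef_pos: [0.5836, 0.336, 0.121]
orientation: [-0.706, 0.706, -0.043, 0.043]
force: [0.0, 0.2, -2.3]
finger_gap: 0.0293
```

>>> carry_out --deltas '[{"dx":0,"dy":2,"dz":0,"ax":0,"ay":0,"az":0,"hand":20},{"dx":0,"dy":1,"dz":0,"ax":0,"ay":0,"az":0,"hand":20},{"dx":0,"dy":0,"dz":0,"ax":0,"ay":0,"az":0,"hand":20},{"dx":0,"dy":0,"dz":0,"ax":0,"ay":0,"az":0,"hand":20}]'

```text
clock: 17.57
eef_pos: [0.5835, 0.336, 0.1178]
orientation: [-0.706, 0.706, -0.043, 0.043]
force: [0.3, -0.5, -1.8]
finger_gap: 0.0292
```

>>> carry_out --deltas '[{"dx":0,"dy":1,"dz":0,"ax":0,"ay":0,"az":0,"hand":20},{"dx":0,"dy":0,"dz":0,"ax":0,"ay":0,"az":0,"hand":20},{"dx":0,"dy":0,"dz":0,"ax":0,"ay":0,"az":0,"hand":20}]'

```text
clock: 17.82
eef_pos: [0.5836, 0.336, 0.1169]
orientation: [-0.706, 0.706, -0.043, 0.043]
force: [0.0, -0.3, -2.8]
finger_gap: 0.0293
```

>>> carry_out --deltas '[{"dx":0,"dy":1,"dz":0,"ax":0,"ay":0,"az":0,"hand":20},{"dx":0,"dy":0,"dz":0,"ax":0,"ay":0,"az":0,"hand":20},{"dx":0,"dy":0,"dz":0,"ax":0,"ay":0,"az":0,"hand":20}]'

```text
clock: 18.07
eef_pos: [0.5838, 0.3362, 0.1163]
orientation: [0.706, -0.706, 0.043, -0.043]
force: [-0.2, -0.8, -2.1]
finger_gap: 0.0288
```

>>> carry_out --deltas '[{"dx":0,"dy":0.5,"dz":0,"ax":0,"ay":0,"az":0,"hand":20},{"dx":0,"dy":0,"dz":0,"ax":0,"ay":0,"az":0,"hand":20},{"dx":0,"dy":0,"dz":0,"ax":0,"ay":0,"az":0,"hand":20}]'

```text
clock: 18.32
eef_pos: [0.584, 0.3364, 0.1163]
orientation: [0.706, -0.706, 0.043, -0.043]
force: [-0.4, -0.1, 2.0]
finger_gap: 0.0295
```

>>> carry_out --deltas '[{"dx":0,"dy":0.5,"dz":0,"ax":0,"ay":0,"az":0,"hand":20},{"dx":0,"dy":0,"dz":0,"ax":0,"ay":0,"az":0,"hand":20},{"dx":0,"dy":0,"dz":0,"ax":0,"ay":0,"az":0,"hand":20}]'

```text
clock: 18.57
eef_pos: [0.5841, 0.3364, 0.1162]
orientation: [0.706, -0.706, 0.043, -0.044]
force: [-0.1, -0.6, 4.9]
finger_gap: 0.029
```

>>> carry_out --deltas '[{"dx":0,"dy":0,"dz":0,"ax":0,"ay":0,"az":0,"hand":35},{"dx":0,"dy":0,"dz":0,"ax":0,"ay":0,"az":0,"hand":50},{"dx":0,"dy":0,"dz":0,"ax":0,"ay":0,"az":0,"hand":55},{"dx":0,"dy":0,"dz":0,"ax":0,"ay":0,"az":0,"hand":55},{"dx":0,"dy":-10,"dz":0,"ax":0,"ay":0,"az":0,"hand":55},{"dx":0,"dy":-25,"dz":0,"ax":0,"ay":0,"az":0,"hand":55},{"dx":0,"dy":-30,"dz":0,"ax":0,"ay":0,"az":0,"hand":55},{"dx":0,"dy":-30,"dz":0,"ax":0,"ay":0,"az":0,"hand":55}]'

```text
clock: 19.23
eef_pos: [0.5832, 0.3359, 0.2111]
orientation: [-0.706, 0.706, -0.043, 0.043]
force: [1.0, -0.7, 0.2]
finger_gap: 0.0549
```

>>> carry_out --deltas '[{"dx":0,"dy":-30,"dz":0,"ax":0,"ay":0,"az":0,"hand":55},{"dx":0,"dy":-20,"dz":0,"ax":0,"ay":0,"az":0,"hand":55},{"dx":-20,"dy":0,"dz":-30,"ax":0,"ay":0,"az":0,"hand":55},{"dx":-20,"dy":0,"dz":-35,"ax":0,"ay":0,"az":0,"hand":55},{"dx":-20,"dy":0,"dz":-35,"ax":0,"ay":0,"az":0,"hand":55},{"dx":-10,"dy":0,"dz":-35,"ax":0,"ay":0,"az":0,"hand":55},{"dx":0,"dy":0,"dz":-35,"ax":0,"ay":0,"az":0,"hand":55},{"dx":0,"dy":0,"dz":0,"ax":0,"ay":0,"az":0,"hand":55}]'

```text
clock: 19.9
eef_pos: [0.4938, 0.1677, 0.2608]
orientation: [-0.703, 0.708, -0.046, 0.047]
force: [1.5, -0.4, 0.1]
finger_gap: 0.0551
```

```bash
python3 - <<'E'
from h import *
to([.5844,.336,.1165])
save('scene','s12');save('side','d12')
a=cv2.resize(cv2.imread('pics/s12.png')[130:280,140:490],None,fx=2.2,fy=2.2,interpolation=2)
cv2.imwrite('pics/s12c.png',a)
for c in ['scene','side']:
    for t in ['seated_a','spare_a','squat','jug']:
        for d in robot.pinpoint(c,t): print(c,t,round(d['score'],2),np.round(d['xyz'],3))
E
```

```text
t 19.9 p [0.4938 0.1677 0.2608] az -7.53 down [ 0.002 -0.007 -1.   ] gap 0.0551 F [ 1.5 -0.4  0.1]
tool mm [ 67.4 143.3 179.7]
scene seated_a 0.84 [0.564 0.19  0.004]
scene seated_a 0.72 [0.574 0.261 0.008]
scene seated_a 0.56 [0.686 0.308 0.002]
scene spare_a 0.9 [0.56  0.119 0.009]
scene spare_a 0.77 [0.579 0.343 0.008]
scene spare_a 0.59 [ 0.642 -0.425 -0.001]
scene spare_a 0.48 [ 0.47  -0.264  0.002]
scene squat 0.57 [ 0.473 -0.263  0.001]
scene jug 0.66 [ 0.442 -0.14  -0.001]
side seated_a 0.95 [0.575 0.265 0.011]
side seated_a 0.79 [ 0.684  0.31  -0.001]
side spare_a 0.89 [ 0.639 -0.425 -0.003]
side spare_a 0.74 [0.585 0.342 0.011]
side spare_a 0.58 [0.56  0.112 0.009]
side spare_a 0.39 [ 0.443 -0.137 -0.   ]
side squat 0.58 [ 0.474 -0.264 -0.003]
side jug 0.86 [ 0.444 -0.137  0.001]
```

View pics/s12c.png

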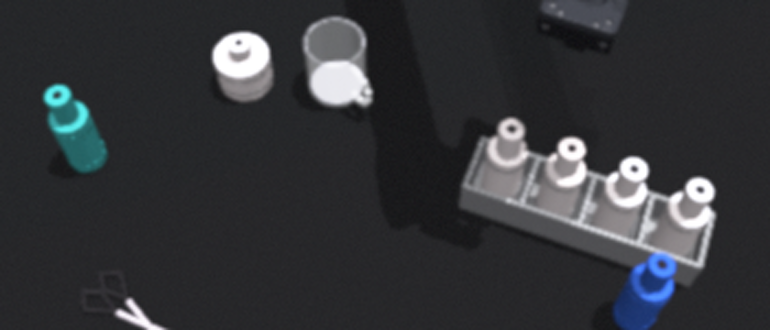

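View pics/d12.png

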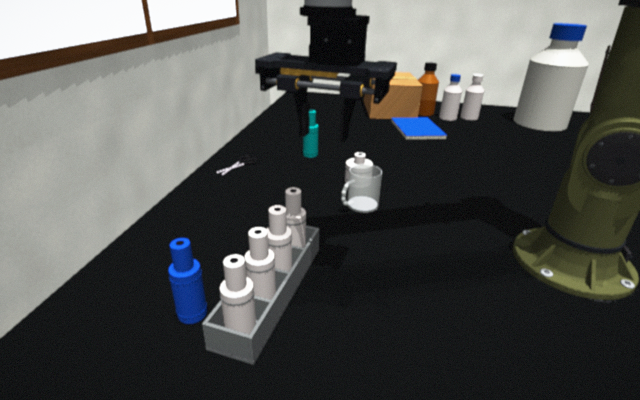

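All four pockets hold upright white cartridges at one level, and both networks put the placed ones at z of about 0.009. The other things have not moved and the robot is clear. Handing in.

```bash
python3 -c "
from plant import robot
print(robot.job_done())"
```

```text
the job is handed in; nothing more can be done
None
```

Both spare cartridges are now in the rack's two end pockets, upright and down on the pocket floor, and the job is handed in at about 20 s on the robot's clock.

**How it was done:** I found the spares and the rack with both fixed cameras and checked them with the wrist camera. I gripped each spare by its neck and lowered it until the wrist force showed contact with the pocket floor (7.6 N for the first, 4.9 N for the second). Only then did I open the fingers and rise. The arm height at contact was 8 mm above the grasp height for both, which matches the pocket floor.

**Last checks:**
- **Placed cartridges:** both cameras show four upright cartridges at one level. The networks put the two placed ones at about (0.56, 0.116) and (0.582, 0.342), with their undersides at z of about 8–11 mm.
- **Everything else:** the jug, the squat cartridge, the seated cartridges and the turquoise and blue look-alikes are where they were, within measuring error. The gripper is clear of everything. The side camera's network missed one seated cartridge, but the picture shows it in place.

**Disagreements:** the fixed and wrist cameras differed by about 2–4 mm on the rack and spare positions. While the second cartridge was held above its pocket, my reading from the fixed cameras put its bottom about 10 mm further toward +y than the gripper. The wrist view showed no tilt, and it went in without touching the walls.

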